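Clamp the practice piece in the engraving fixture

TASK

Clamp the dark square workpiece for engraving: push the steel strap round on its pivot until it lies over the workpiece against its stop pin, then push the red cam lever fully down so that the rubber foot presses on the piece. Only push with the fingers; pick nothing up, leave the workpiece seated in its nest and do not disturb the things standing around. Finish with the robot clear of everything.

Things in the scene. Friction and masses are not known exactly. Their poses are not given: they have to be found in the camera images.
- fixture: Engraving fixture fixed to the bench: aluminium base plate 110 (x) by 190 (y) by 12 mm; plan yaw varies. Origin: centre of its underside, z up. In its frame: strap pivot at x 0, y +45 mm; nest centred at x 0, y -45, framed by four blue rails 50 mm apart inside, tops 17 mm above the bench; steel stop pin, 10 mm thick, top 42 mm above the bench, at x +18.5, y +23.
- pivot (a point): Point on the strap's vertical pivot axis, level with the strap's top face, 44 mm above the bench. Axes as the fixture's.
- strap_end (a point): Middle of the strap's end face, 98 mm from the pivot axis, 37 mm above the bench. The strap is a flat steel bar 26 mm wide, 30 to 44 mm above the bench; its own +y points from its end to the pivot. The foot's bolt stands up through it 90 mm from the pivot, head 15 mm wide, top 60 mm above the bench when raised. The cam clevis on the pivot, 36 mm wide, reaches 64 mm.
- strap (a joint): Angle of the strap about the vertical pivot, rad, growing counterclockwise from above. 1.5 = at the stop, pointing along the fixture's -y over the workpiece; 0 = 1.5 rad short of that, pointing about along the fixture's -x. Friction 0.15 N m (2 N at 70 mm from the pivot); it stays where left. Push its side facing away from the workpiece; that side and its surroundings are free.
- lever_tip (a point): Outer end of the red cam lever, on its centreline, 81.5 mm from the lever's hinge. Round handle, 15 mm thick over its outer half, 11 mm nearer the hinge.
- lever (a joint): Angle of the red cam lever, rad. Level hinge on the pivot axis, 54 mm above the bench, turning with the strap; the lever points away from the strap's end (along the fixture's +y when the strap is at its stop). 0 = 1.0 rad above level; 1.0 = fully down, level, its top 60 to 62 mm above the bench. Friction 0.16 N m (4 N pushing down 40 mm behind the pivot axis); stays where left. Drives the foot.
- foot: The clamp's foot: black rubber disc 20 mm wide, 6 mm thick, on a bolt, under the strap 90 mm from the pivot. Origin at the top of the disc. Its underside is 24 mm above the bench at lever 0, 3 mm over the workpiece; the cam lowers it 3.4 mm per rad of lever, so that it meets the workpiece only at about lever 0.9; the friction of the lever then locks it.
- workpiece: Dark grey square engraving practice piece, 46 x 46 x 9 mm, loose in the nest, its top 21 mm above the bench. Origin at the centre of its underside.
- nest (a point): Centre of the nest's floor, 12 mm above the bench; the workpiece lies on it.
- parts_pot: Loose round parts pot with dark blue lid, 43 mm wide, 31 mm high; a bystander. Origin at its underside's centre.
- loupe: Loose black watchmaker's loupe, 38 mm wide, 30 mm high; a bystander. Origin at its underside's centre.
- eraser: Loose blue and white block eraser, 18 x 43 x 12 mm; a bystander. Origin at its underside's centre.
- marker: Loose marker pen, white and blue, 17 x 135 x 16 mm; a bystander. Origin at its underside's centre.

How it is judged:
On the way, in this order (a step that is already met when the one before it is completed fails the run):
1. the strap lies over the workpiece against its stop (joint strap above 1.42) with the lever still up (below 0.6) (value of joint strap above 1.42 rad and value of joint lever below 0.6 rad), for 0.2 s.
2. the lever is fully down (above 0.93) with the strap over the workpiece (value of joint lever above 0.93 rad and value of joint strap above 1.42 rad), for 0.2 s.
At the end, for the whole second after the job is handed in: Joint strap above 1.42, joint lever above 0.93, the foot presses on the workpiece with over 0.5 N, the workpiece lies flat in the nest (within 6 mm of its centre, underside under 15 mm above the bench, tilt under 0.1 rad), no bystander moved over 25 mm (all of step 2 and contact force between foot and workpiece above 0.5 N and horizontal distance between workpiece and nest below 0.006 m and z of workpiece in the frame of fixture below 0.015 m and angle between workpiece's own z axis and vertical below 0.1 rad and not (distance of parts_pot from where it was at the start of the episode above 0.025 m) and not (distance of loupe from where it was at the start of the episode above 0.025 m) and not (distance of eraser from where it was at the start of the episode above 0.025 m) and not (distance of marker from where it was at the start of the episode above 0.025 m)); the robot touches nothing.
It fails at once if the lever is pushed down (above 0.75) before the strap is over the workpiece (joint strap below 1.3) (value of joint lever above 0.75 rad and value of joint strap below 1.3 rad).
It fails at once if the workpiece is lifted or knocked out of its nest (underside more than 17 mm above the bench or 10 mm off centre) (z of workpiece in the frame of fixture above 0.017 m or horizontal distance between workpiece and nest above 0.01 m).
It fails at once if a bystander is moved or lifted by more than 25 mm (distance of any of parts_pot, loupe, eraser, marker from where it was at the start of the episode above 0.025 m).
It also fails if it takes over 38 s, if anything falls off the work surface, if the arm or the gripper's body presses on something with over 40 N, if the wrist force passes 120 N, or if a joint passes its speed limit or range.

ROBOT

A 6-joint arm with a two-finger parallel gripper is mounted at the origin on a cart in front of the work surface, level with it; the furniture and walls round the work are solid. World frame = base frame: x ahead of the robot, y to its left, z up, the work surface at z = 0. Lengths are in m, angles in rad, forces in N, time in s.
With the tool pointing down it reaches from about 0.375 to 0.75 m from the base axis. Payload 9 kg.
Tool frame: the origin (TCP) lies midway between the tips of the shut fingers; the grasp point (between the pads) lies 19 mm behind it; z points along the fingers, y is the line along which they close (so a half turn about z gives the same grasp; the last joint's range is limited). The gripper opens to 85 mm and grips with 20 to 120 N. Pads are 22 mm wide; open, the fingers measure 114 mm over their backs; the gripper's body (76 mm by 85 mm) begins 54 mm behind the grasp point. The pads swing forward as they close: fully open they stand 13 mm farther back than shut.
Start: joints at [1.031, 0.104, 0.097, 1.564, 0, 1.353], TCP at [0.19, 0.569, 0.231] pointing down, gripper open.
Joint ranges: [-2.99, 2.99], [-0.84, 1.86], [-1.1, 1.16], [-1.84, 2.11], [-1.51, 1.56], [-3.14, 3.14]. Speed limits (rad/s): [2.22, 2.22, 2.57, 3.14, 3.14, 3.14].

INTERFACE

Orientations are given as [roll, pitch, yaw] about the fixed x, y, z axes, in that order (R = Rz(yaw) Ry(pitch) Rx(roll)).
In Python, from plant import arm gives the robot as it stands.
- The arm moves only by the tool drive_tool, never from a script. Its argument "targets" is a list of rows, each an object of numbers: "tx", "ty", "tz": the shift along the tool's x, y, z in units of 30 mm (1.0 is 30 mm); "rx", "ry", "rz": the turn, a rotation vector about the tool's x, y, z in units of 5 degrees (1.0 is 5 degrees); "hand": the finger opening in mm, from 0 to 85.4. In form: [{"tx": .., "ty": .., "tz": .., "rx": .., "ry": .., "rz": .., "hand": ..}, ...]. A call has 1 to 12 rows; each row is the pose to reach, as a shift and turn from the pose commanded when the call began, along the tool's axes at that moment; what a row does not reach only later rows make up. A row lasts 1/8 s, in which the tool goes at most 62.5 mm and 10.7 degrees, less where a joint would pass 70% of its speed; a pose out of reach is approached as far as the arm can. A call with a gripper value outside its range is refused whole. The fingers move at their own pace and stop on an object; "grip_force" is the grip in N (left out, the last holds). Time passes only in rows, so rows that repeat a pose let the fingers close. It gives the time, the measured TCP pose, the force, the opening and the grip force at its end, in the units of the state.
- arm.get_state(): the state, without advancing time (a new reading comes with each control period).
- arm.get_image(name): name is "scene" or "top"; returns a dict with "pixels" (384x512x3 uint8, red, green, blue), "K" (3x3 intrinsics, pixels), "R" (3x3) and "t" (3): a world point X has camera coordinates R X + t. Camera axes: x right, y down, z forward; pixel columns grow to the right and rows downward; lengths in m; the calibration is good to about 2 mm. A picture is of the moment at which its call begins. There is no depth.
- arm.job_done(): hands the job in; it is judged then, once.
The state is a dict: "time": time; "q": joint angles; "qd": joint speeds; "tau": joint torques, N m; "ee_pos": TCP position; "tcp_rot": TCP orientation; "contact_force": force on the tool from outside, world axes, zero at the start; "ft_torque": the same for the moment, N m; "opening": finger opening in m; "grasp_force": force on a finger pad.
Only numpy, scipy, OpenCV 4.12 (cv2) and the standard library are available. Lean on these libraries where they do the work, as an engineer would, in place of code of your own. Each camera call takes 0.05 s, during which the arm holds its last target. There are 200 camera calls.

## Working session

There is one attempt and no reset: what is moved stays moved. The work goes in short steps, Python scripts to look and compute and a tool call to move; the robot and the scene stay as the last step left them, time stands still between calls to the robot, and variables do not carry over. Pictures are saved under pics/ and viewed, at most 10 in all, crops included, and the job is handed in when it is done.

Besides the shell and the picture viewer there is one more tool, called as name([rows], argument=value, ...), one row to a line, values as JSON. drive_tool: Moves the arm, as the interface text tells. Its arguments: {"type":"object","properties":{"targets":{"type":"array","items":{"type":"object","properties":{"tx":{"type":"number"},"ty":{"type":"number"},"tz":{"type":"number"},"rx":{"type":"number"},"ry":{"type":"number"},"rz":{"type":"number"},"hand":{"type":"number"}}}},"grip_force":{"type":"number"}},"required":["targets"]}

```bash
mkdir -p pics
cat > h.py <<'E'
import numpy as np,cv2
from plant import arm
def snap(n,f):
    d=arm.get_image(n); cv2.imwrite(f'pics/{f}.png',d['pixels'][:,:,::-1]); np.savez(f'pics/{f}.npz',**d); return d
def ray(d,u,v,z):
    K,R,t=d['K'],d['R'],d['t']; c=-R.T@t; r=R.T@np.linalg.inv(K)@np.array([u,v,1.]); return c+r*(z-c[2])/r[2]
def proj(d,X):
    p=d['K']@(d['R']@np.array(X)+d['t']); return p[:2]/p[2]
E
python3 - <<'E'
from h import *
a=snap('top','top0');b=snap('scene','sc0')
for d in(a,b): print(-d['R'].T@d['t'],d['K'][0,0])
s=arm.get_state();print(s['time'],s['ee_pos'],s['tcp_rot'],s['contact_force'])
E
```

```text
[0.38617365 0.01969928 0.93270582] 450.42992526883575
[ 0.23857254 -0.54627446  0.67518722] 380.04597684308095
0.1 [0.18962161 0.56896888 0.23062683] [-3.14050694e+00 -2.45857961e-04  2.81979206e+00] [-0.03866882  1.00984653  0.44993931]
```

View pics/top0.png

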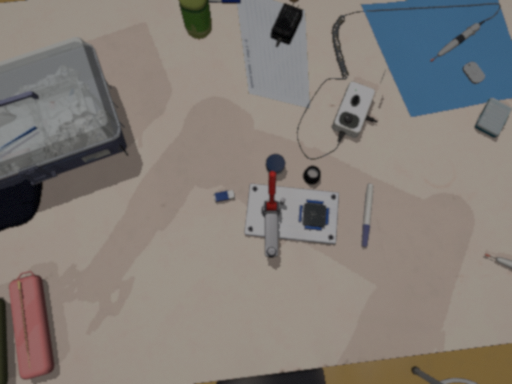

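View pics/sc0.png

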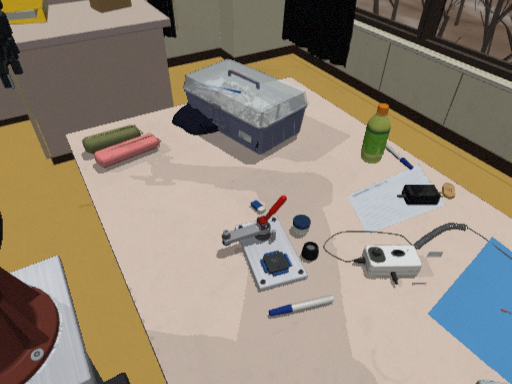

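The top view shows the plate at about (246–339, 185–244), with the workpiece at (315,214). The strap runs from about (271,205) to its bolt at (271,252). The red lever points up to (272,175), just beside the pot at (276,163). The loupe is at (312,175), the eraser at (224,197) and the marker at (367,215).

Run:
```python
from h import *
d=dict(np.load('pics/top0.npz'));im=d['pixels'].astype(int)
h=cv2.cvtColor(d['pixels'],cv2.COLOR_RGB2HSV)
m=((h[:,:,1]<25)&(h[:,:,2]>140)).astype(np.uint8); m[:180]=0;m[250:]=0;m[:,:240]=0;m[:,345:]=0
c=max(cv2.findContours(m,0,1)[0],key=cv2.contourArea)
r=cv2.minAreaRect(c);print(r)
P=[ray(d,*p,.012) for p in cv2.boxPoints(r)];print(np.round(P,4))
print('ctr',ray(d,*r[0],.012),[np.linalg.norm(P[i]-P[i-1]) for i in range(4)])
# workpiece dark
m=((h[:,:,2]<75)).astype(np.uint8);m2=np.zeros_like(m);m2[198:230,300:332]=m[198:230,300:332]
M=cv2.moments(m2,True);print('wp',ray(d,M['m10']/M['m00'],M['m01']/M['m00'],.021),M['m00'])
for n,p,z in[('bolt',(271,252),.06),('pot',(276,163),.031),('loupe',(312,175),.03),('eraser',(224,197),.012),('marker',(367,215),.016)]:print(n,ray(d,*p,z))
m=((im[:,:,0]>110)&(im[:,:,1]<60)).astype(np.uint8);m[:,:255]=0;m[:,290:]=0;m[:160]=0;m[215:]=0
y,x=np.nonzero(m);print('red',x.min(),x.max(),y.min(),y.max(),x[y<y.min()+3].mean());print('tip~',ray(d,x[y<y.min()+3].mean(),y.min(),.12))
a=cv2.resize(d['pixels'][150:265,205:385],None,fx=4.4,fy=4.4,interpolation=2)
cv2.imwrite('pics/c.png',a[:,:,::-1])
```

```text
((305.482666015625, 213.66029357910156), (63.06497573852539, 49.73722839355469), 6.170175075531006)
[[ 0.5264 -0.031   0.012 ]
 [ 0.6298 -0.0555  0.012 ]
 [ 0.5997 -0.1852  0.012 ]
 [ 0.4974 -0.1571  0.012 ]]
ctr [ 0.56257398 -0.10711395  0.012     ] [np.float64(0.12944869296067218), np.float64(0.10628807028526673), np.float64(0.13312744341053367), np.float64(0.10604905280360999)]
wp [ 0.5563905  -0.12392328  0.021     ] 505.0
bolt [ 0.48632097 -0.0232825   0.06      ]
pot [ 0.67371578 -0.05860687  0.031     ]
loupe [ 0.63914181 -0.13009996  0.03      ]
eraser [0.61802686 0.05805283 0.012     ]
marker [ 0.54403682 -0.23311882  0.016     ]
red 269 274 172 176 271.7857142857143
tip~ [ 0.62859378 -0.04070038  0.12      ]
```

View pics/c.png

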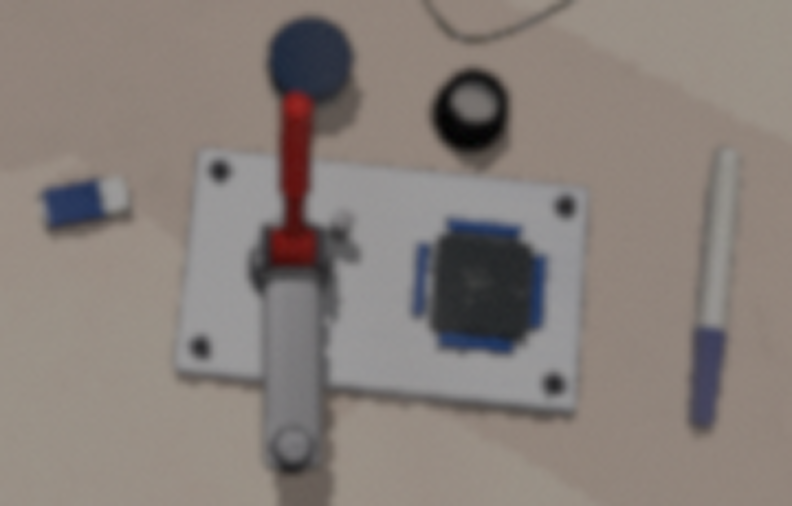

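The crop gives the plate corners at (200,150), (588,187), (577,410) and (177,374). The workpiece centre is (484,286), the bolt (293,446), the lever tip (297,97), the pot (311,60) and the stop pin top about (343,222).

Run:
```python
from h import *
d=dict(np.load('pics/top0.npz'))
f=lambda p,z:ray(d,205+p[0]/4.4,150+p[1]/4.4,z)
C=np.array([f(p,.012) for p in[(200,150),(588,187),(577,410),(177,374)]]);print(np.round(C,4))
c=C.mean(0);ey=(C[0]+C[3]-C[1]-C[2])[:2];L=np.linalg.norm(ey)/2;ey/=np.linalg.norm(ey);ex=np.array([ey[1],-ey[0]])
W=np.linalg.norm((C[0]+C[1]-C[2]-C[3])[:2])/2
print('c',c,'L',L,'W',W,'yaw',np.arctan2(ex[1],ex[0]))
F=lambda x,y:np.round(c[:2]+x*ex+y*ey,4)
print('ex',ex,'ey',ey,'pivot',F(0,.045),'nest',F(0,-.045),'pin',F(.0185,.023),'lever end down',F(0,.1265))
for n,p,z in[('wp',(484,286),.021),('bolt',(293,446),.06),('pin',(343,222),.042),('pot',(311,60),.031),('loupe',(471,110),.03),('eraser',(86,202),.012),('tip',(297,97),.122)]:
  w=f(p,z)[:2];q=w-c[:2];print(n,np.round(w,4),'fix',np.round([q@ex,q@ey],4))
p=F(0,.045);b=f((293,446),.06)[:2]-p;print('bolt r',np.linalg.norm(b),'ang from -y', 1.5-np.arctan2(b@ -ex,-(b@ey)))
s=arm.get_state();print(s['ee_pos'],s['tcp_rot'])
```

```text
[[ 6.395e-01 -4.000e-04  1.200e-02]
 [ 5.995e-01 -1.833e-01  1.200e-02]
 [ 4.940e-01 -1.607e-01  1.200e-02]
 [ 5.327e-01  2.270e-02  1.200e-02]]
c [ 0.56644723 -0.0804342   0.012     ] L 0.1873045967559395 W 0.1085487053094327 yaw -0.21172947891762503
ex [ 0.97766893 -0.21015107] ey [0.21015107 0.97766893] pivot [ 0.5759 -0.0364] nest [ 0.557  -0.1244] pin [ 0.5894 -0.0618] lever end down [0.593  0.0432]
wp [ 0.5558 -0.125 ] fix [-0.0011 -0.0458]
bolt [ 0.4874 -0.0246] fix [-0.089  0.038]
pin [ 0.5893 -0.0614] fix [0.0183 0.0234]
pot [ 0.6724 -0.0578] fix [0.0988 0.0444]
loupe [ 0.6391 -0.1302] fix [ 0.0815 -0.0334]
eraser [0.6202 0.0567] fix [0.0238 0.1454]
tip [ 0.6278 -0.0419] fix [0.0518 0.0506]
bolt r 0.0892808588314902 ang from -y 0.008067982077586855
[0.18962161 0.56896888 0.23062683] [-3.14050694e+00 -2.45857961e-04  2.81979206e+00]
```

The fit checks out: 187×109 mm plate, bolt 89 mm from the pivot, pin and workpiece where specified. Fixture yaw is −0.212, pivot (0.576, −0.036). Next I go above the free side of the strap with the fingers shut and the tool aligned to the fixture.

drive_tool([
  {"tx": -16.1, "ty": -14.0, "tz": 2.5, "rz": -1.26, "hand": 0},
  {"tx": -16.1, "ty": -14.0, "tz": 2.5, "rz": -1.26, "hand": 0},
  {"tx": -16.1, "ty": -14.0, "tz": 2.5, "rz": -1.26, "hand": 0},
  {"tx": -16.1, "ty": -14.0, "tz": 2.5, "rz": -1.26, "hand": 0},
  {"tx": -16.1, "ty": -14.0, "tz": 2.5, "rz": -1.26, "hand": 0},
  {"tx": -16.1, "ty": -14.0, "tz": 2.5, "rz": -1.26, "hand": 0},
  {"tx": -16.1, "ty": -14.0, "tz": 2.5, "rz": -1.26, "hand": 0},
  {"tx": -16.1, "ty": -14.0, "tz": 2.5, "rz": -1.26, "hand": 0},
  {"tx": -16.1, "ty": -14.0, "tz": 2.5, "rz": -1.26, "hand": 0},
  {"tx": -16.1, "ty": -14.0, "tz": 2.5, "rz": -1.26, "hand": 0},
  {"tx": -16.1, "ty": -14.0, "tz": 2.5, "rz": -1.26, "hand": 0},
  {"tx": -16.1, "ty": -14.0, "tz": 2.5, "rz": -1.26, "hand": 0},
])

```text
schema error: expected keys tx, ty, tz, rx, ry, rz, hand
```

drive_tool([
  {"tx": -16.1, "ty": -14.0, "tz": 2.5, "rx": 0, "ry": 0, "rz": -1.26, "hand": 0},
  {"tx": -16.1, "ty": -14.0, "tz": 2.5, "rx": 0, "ry": 0, "rz": -1.26, "hand": 0},
  {"tx": -16.1, "ty": -14.0, "tz": 2.5, "rx": 0, "ry": 0, "rz": -1.26, "hand": 0},
  {"tx": -16.1, "ty": -14.0, "tz": 2.5, "rx": 0, "ry": 0, "rz": -1.26, "hand": 0},
  {"tx": -16.1, "ty": -14.0, "tz": 2.5, "rx": 0, "ry": 0, "rz": -1.26, "hand": 0},
  {"tx": -16.1, "ty": -14.0, "tz": 2.5, "rx": 0, "ry": 0, "rz": -1.26, "hand": 0},
  {"tx": -16.1, "ty": -14.0, "tz": 2.5, "rx": 0, "ry": 0, "rz": -1.26, "hand": 0},
  {"tx": -16.1, "ty": -14.0, "tz": 2.5, "rx": 0, "ry": 0, "rz": -1.26, "hand": 0},
  {"tx": -16.1, "ty": -14.0, "tz": 2.5, "rx": 0, "ry": 0, "rz": -1.26, "hand": 0},
  {"tx": -16.1, "ty": -14.0, "tz": 2.5, "rx": 0, "ry": 0, "rz": -1.26, "hand": 0},
  {"tx": -16.1, "ty": -14.0, "tz": 2.5, "rx": 0, "ry": 0, "rz": -1.26, "hand": 0},
  {"tx": -16.1, "ty": -14.0, "tz": 2.5, "rx": 0, "ry": 0, "rz": -1.26, "hand": 0},
])

```text
time: 1.6
ee_pos: [0.515, 0.0174, 0.1557]
tcp_rot: [3.141, -0.001, 2.928]
contact_force: [-0.5, 0.8, 0.0]
opening: -0.0003
grasp_force: 0.0
```

drive_tool([
  {"tx": 0, "ty": 0, "tz": 1.5, "rx": 0, "ry": 0, "rz": 0, "hand": 0},
  {"tx": 0, "ty": 0, "tz": 3, "rx": 0, "ry": 0, "rz": 0, "hand": 0},
  {"tx": 0, "ty": 0, "tz": 4.1, "rx": 0, "ry": 0, "rz": 0, "hand": 0},
  {"tx": 0, "ty": 0, "tz": 4.1, "rx": 0, "ry": 0, "rz": 0, "hand": 0},
  {"tx": 0, "ty": 0, "tz": 4.1, "rx": 0, "ry": 0, "rz": 0, "hand": 0},
])

```text
time: 2.22
ee_pos: [0.5157, 0.0188, 0.035]
tcp_rot: [3.141, 0.002, 2.931]
contact_force: [-0.1, -0.6, 0.8]
opening: 0.0002
grasp_force: 0.0
```

Run:
```python
from h import *
yaw=-.2117;ex=np.array([np.cos(yaw),np.sin(yaw)]);ey=np.array([-ex[1],ex[0]]);c=np.array([.5664,-.0804])
s=arm.get_state();p=s['ee_pos'];q=p[:2]-c;q=np.array([q@ex,q@ey]);print(p,s['tcp_rot'],'fix',q)
for th in np.arange(0,1.61,.1):
  a=np.pi+.0708+th   # fixture angle of strap direction, 1.5 -> 3pi/2
  u=np.array([np.cos(a),np.sin(a)]);n=np.array([-u[1],u[0]])
  h=.011*abs(n[0])+.0145*abs(n[1])
  t=np.array([0,.045])+.07*u-n*(.013+h)
  dd=t-q;print(round(th,2),'tx %.2f ty %.2f'%(-dd[0]/.03,dd[1]/.03),np.round(t,4))
```

```text
[0.51571656 0.01877671 0.03498737] [3.14137565e+00 1.61755943e-03 2.93095764e+00] fix [-0.07039118  0.08631288]
0.0 tx 0.05 ty -0.60 [-0.0718  0.0682]
0.1 tx 0.12 ty -0.82 [-0.0739  0.0618]
0.2 tx 0.17 ty -1.04 [-0.0755  0.0551]
0.3 tx 0.20 ty -1.28 [-0.0763  0.0481]
0.4 tx 0.20 ty -1.52 [-0.0764  0.0408]
0.5 tx 0.18 ty -1.76 [-0.0757  0.0334]
0.6 tx 0.13 ty -2.01 [-0.0742  0.0259]
0.7 tx 0.05 ty -2.26 [-0.0719  0.0185]
0.8 tx -0.06 ty -2.50 [-0.0686  0.0113]
0.9 tx -0.20 ty -2.73 [-0.0645  0.0043]
1.0 tx -0.36 ty -2.95 [-0.0595 -0.0022]
1.1 tx -0.55 ty -3.15 [-0.0538 -0.0083]
1.2 tx -0.77 ty -3.33 [-0.0472 -0.0137]
1.3 tx -1.01 ty -3.49 [-0.04   -0.0183]
1.4 tx -1.27 ty -3.61 [-0.0323 -0.0221]
1.5 tx -1.55 ty -3.71 [-0.024 -0.025]
1.6 tx -1.74 ty -3.78 [-0.0183 -0.0272]
```

drive_tool([
  {"tx": 0.05, "ty": -0.4, "tz": 0.05, "rx": 0, "ry": 0, "rz": 0, "hand": 0},
  {"tx": 0.05, "ty": -0.6, "tz": 0.05, "rx": 0, "ry": 0, "rz": 0, "hand": 0},
  {"tx": 0.12, "ty": -0.82, "tz": 0.05, "rx": 0, "ry": 0, "rz": 0, "hand": 0},
  {"tx": 0.17, "ty": -1.04, "tz": 0.05, "rx": 0, "ry": 0, "rz": 0, "hand": 0},
  {"tx": 0.2, "ty": -1.28, "tz": 0.05, "rx": 0, "ry": 0, "rz": 0, "hand": 0},
  {"tx": 0.2, "ty": -1.52, "tz": 0.05, "rx": 0, "ry": 0, "rz": 0, "hand": 0},
  {"tx": 0.18, "ty": -1.76, "tz": 0.05, "rx": 0, "ry": 0, "rz": 0, "hand": 0},
  {"tx": 0.13, "ty": -2.0, "tz": 0.05, "rx": 0, "ry": 0, "rz": 0, "hand": 0},
  {"tx": 0.05, "ty": -2.26, "tz": 0.05, "rx": 0, "ry": 0, "rz": 0, "hand": 0},
  {"tx": -0.06, "ty": -2.5, "tz": 0.05, "rx": 0, "ry": 0, "rz": 0, "hand": 0},
  {"tx": -0.2, "ty": -2.73, "tz": 0.05, "rx": 0, "ry": 0, "rz": 0, "hand": 0},
  {"tx": -0.36, "ty": -2.95, "tz": 0.05, "rx": 0, "ry": 0, "rz": 0, "hand": 0},
])

```text
time: 3.72
ee_pos: [0.5072, -0.0712, 0.0317]
tcp_rot: [3.141, -0.0, 2.93]
contact_force: [-1.4, 2.5, 0.2]
opening: 0.0001
grasp_force: 0.9
```

Run:
```python
from h import *
d=snap('scene','sc1');cv2.imwrite('pics/c1.png',cv2.resize(d['pixels'][160:310,190:350],None,fx=4,fy=4,interpolation=2)[:,:,::-1])
yaw=-.2117;ex=np.array([np.cos(yaw),np.sin(yaw)]);ey=np.array([-ex[1],ex[0]]);c=np.array([.5664,-.0804])
s=arm.get_state();p=s['ee_pos'];q=p[:2]-c;print(p,s['contact_force'],'fix',q@ex,q@ey)
```

```text
[ 0.50764535 -0.07212602  0.0318217 ] [-0.40307344 -1.05626638 -1.03492223] fix -0.059181504959561045 -0.0042563984531232505
```

View pics/c1.png

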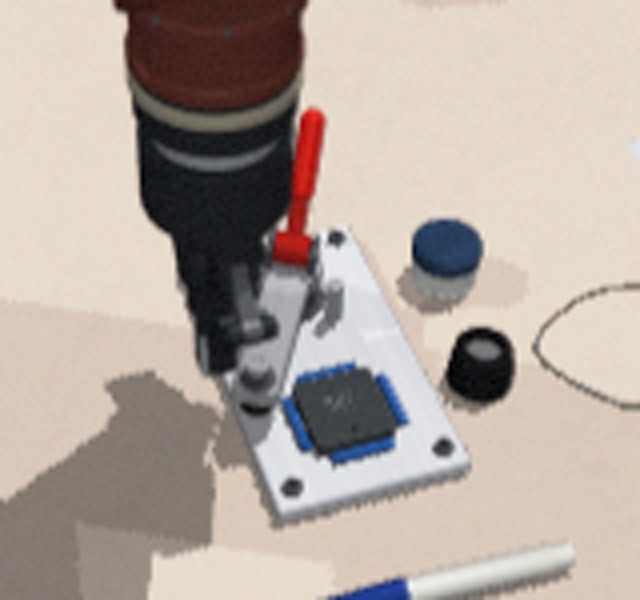

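The strap is following and has reached about 1.0 rad. I continue to the stop.

drive_tool([
  {"tx": -0.19, "ty": -0.2, "tz": 0, "rx": 0, "ry": 0, "rz": 0, "hand": 0},
  {"tx": -0.41, "ty": -0.38, "tz": 0, "rx": 0, "ry": 0, "rz": 0, "hand": 0},
  {"tx": -0.65, "ty": -0.54, "tz": 0, "rx": 0, "ry": 0, "rz": 0, "hand": 0},
  {"tx": -0.91, "ty": -0.66, "tz": 0, "rx": 0, "ry": 0, "rz": 0, "hand": 0},
  {"tx": -1.05, "ty": -0.71, "tz": 0, "rx": 0, "ry": 0, "rz": 0, "hand": 0},
  {"tx": -1.15, "ty": -0.75, "tz": 0, "rx": 0, "ry": 0, "rz": 0, "hand": 0},
  {"tx": -1.2, "ty": -0.76, "tz": 0, "rx": 0, "ry": 0, "rz": 0, "hand": 0},
  {"tx": -1.2, "ty": -0.76, "tz": 0, "rx": 0, "ry": 0, "rz": 0, "hand": 0},
])

```text
time: 4.78
ee_pos: [0.5376, -0.1007, 0.0319]
tcp_rot: [-3.141, 0.0, 2.93]
contact_force: [-0.9, 1.5, -0.7]
opening: -0.0002
grasp_force: 0.4
```

```bash
cat > st.py <<'E'
from h import *
yaw=-.2117;ex=np.array([np.cos(yaw),np.sin(yaw)]);ey=np.array([-ex[1],ex[0]]);c=np.array([.5664,-.0804])
s=arm.get_state();p=s['ee_pos'];q=p[:2]-c;f=s['contact_force'];print(s['time'],p,'F fix',f[:2]@ex,f[:2]@ey,f[2],'fix',q@ex,q@ey)
E
python3 - <<'E'
from st import *
d=snap('scene','sc2');cv2.imwrite('pics/c2.png',cv2.resize(d['pixels'][160:310,190:350],None,fx=4,fy=4,interpolation=2)[:,:,::-1])
E
```

```text
4.775 [ 0.53763125 -0.10071039  0.03185344] F fix -1.1800859126385954 1.2567977660604353 -0.6913200440326801 fix -0.023858829701364315 -0.02590191514508502
```

View pics/c2.png

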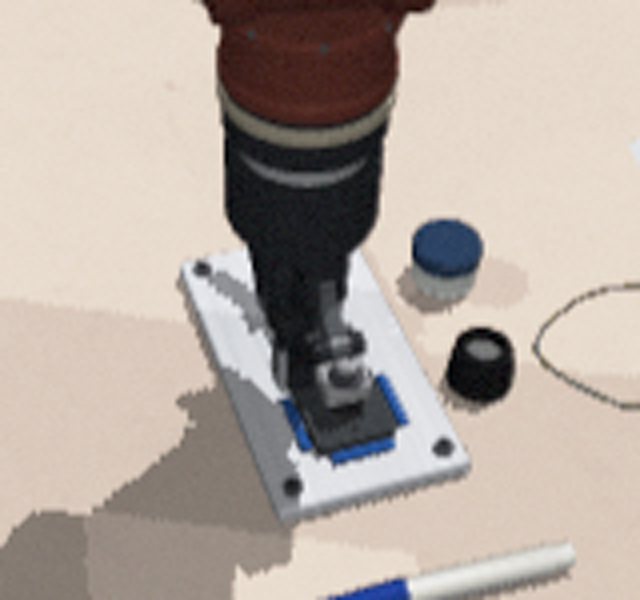

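The strap's bolt is now near the middle of the workpiece, at about (345,378) in the crop. I press on gently until the stop pushes back.

drive_tool([
  {"tx": -0.05, "ty": 0, "tz": 0, "rx": 0, "ry": 0, "rz": 0, "hand": 0},
  {"tx": -0.1, "ty": 0, "tz": 0, "rx": 0, "ry": 0, "rz": 0, "hand": 0},
  {"tx": -0.1, "ty": 0, "tz": 0, "rx": 0, "ry": 0, "rz": 0, "hand": 0},
  {"tx": -0.1, "ty": 0, "tz": 0, "rx": 0, "ry": 0, "rz": 0, "hand": 0},
])

```text
time: 5.32
ee_pos: [0.5384, -0.1009, 0.0317]
tcp_rot: [-3.141, -0.004, 2.93]
contact_force: [-13.0, 0.7, 8.7]
opening: -0.0001
grasp_force: 6.5
```

```bash
python3 st.py
```

```text
5.325 [ 0.53837379 -0.10093854  0.0316917 ] F fix -12.887810871908837 -2.0447677308498107 8.692921394626804 fix -0.023084920658018763 -0.025968949912324586
```

The force rises to 13 N at the pin, so the strap is on its stop. I back off, rise, and go over the lever.

drive_tool([
  {"tx": 0.4, "ty": 0, "tz": 0, "rx": 0, "ry": 0, "rz": 0, "hand": 0},
  {"tx": 0.8, "ty": 0, "tz": 0, "rx": 0, "ry": 0, "rz": 0, "hand": 0},
  {"tx": 0.8, "ty": 0, "tz": -1.5, "rx": 0, "ry": 0, "rz": 0, "hand": 0},
  {"tx": 0.8, "ty": 0, "tz": -3, "rx": 0, "ry": 0, "rz": 0, "hand": 0},
  {"tx": 0.8, "ty": 0, "tz": -4.6, "rx": 0, "ry": 0, "rz": 0, "hand": 0},
  {"tx": 0.8, "ty": 0, "tz": -4.6, "rx": 0, "ry": 0, "rz": 0, "hand": 0},
])

```text
time: 6.08
ee_pos: [0.5188, -0.0971, 0.1743]
tcp_rot: [-3.14, 0.008, 2.93]
contact_force: [1.0, -0.6, -0.2]
opening: 0.0004
grasp_force: 0.0
```

Run:
```python
from st import *
d=snap('scene','sc3');cv2.imwrite('pics/c3.png',cv2.resize(d['pixels'][160:310,190:350],None,fx=4,fy=4,interpolation=2)[:,:,::-1])
```

```text
6.075 [ 0.51881519 -0.09707943  0.17428503] F fix 1.0922908631280457 -0.3376696755987175 -0.2431943740261958 fix -0.043017762126189726 -0.026305692449889125
```

View pics/c3.png

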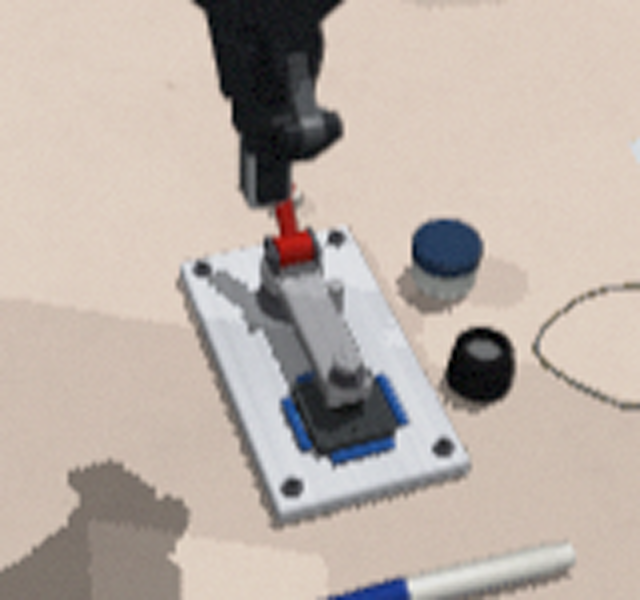

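The strap lies over the workpiece against the pin with the lever still up. I move above the lever and start pushing it down.

drive_tool([
  {"tx": -1.45, "ty": 1.8, "tz": 0, "rx": 0, "ry": 0, "rz": 0, "hand": 0},
  {"tx": -1.45, "ty": 3.53, "tz": 0, "rx": 0, "ry": 0, "rz": 0, "hand": 0},
  {"tx": -1.45, "ty": 3.53, "tz": 0, "rx": 0, "ry": 0, "rz": 0, "hand": 0},
  {"tx": -1.45, "ty": 3.53, "tz": 0.7, "rx": 0, "ry": 0, "rz": 0, "hand": 0},
  {"tx": -1.45, "ty": 3.53, "tz": 1.2, "rx": 0, "ry": 0, "rz": 0, "hand": 0},
  {"tx": -1.45, "ty": 3.53, "tz": 1.4, "rx": 0, "ry": 0, "rz": 0, "hand": 0},
  {"tx": -1.45, "ty": 3.53, "tz": 1.6, "rx": 0, "ry": 0, "rz": 0, "hand": 0},
  {"tx": -1.45, "ty": 3.6, "tz": 1.8, "rx": 0, "ry": 0, "rz": 0, "hand": 0},
  {"tx": -1.45, "ty": 3.6, "tz": 1.8, "rx": 0, "ry": 0, "rz": 0, "hand": 0},
])

```text
time: 7.25
ee_pos: [0.5821, 0.0004, 0.1155]
tcp_rot: [3.141, -0.0, 2.93]
contact_force: [0.1, 0.7, -0.1]
opening: 0.0001
grasp_force: 0.0
```

Run:
```python
from st import *
d=snap('scene','sc4');cv2.imwrite('pics/c4.png',cv2.resize(d['pixels'][160:310,190:350],None,fx=4,fy=4,interpolation=2)[:,:,::-1])
```

```text
7.25 [5.82088939e-01 3.78334738e-04 1.15526926e-01] F fix -0.036763068609837024 0.7404056632538548 -0.09517997163016481 fix -0.001634640407984219 0.08227156320807534
```

View pics/c4.png

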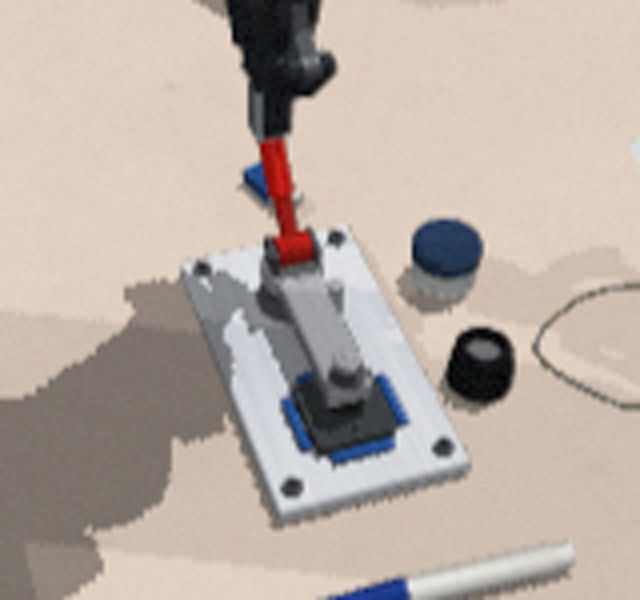

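The finger sits on the lever tip at about (270,140) in the crop, and everything else is in place. I keep pressing down.

drive_tool([
  {"tx": -0.05, "ty": 0.05, "tz": 0.2, "rx": 0, "ry": 0, "rz": 0, "hand": 0},
  {"tx": -0.05, "ty": 0.1, "tz": 0.4, "rx": 0, "ry": 0, "rz": 0, "hand": 0},
  {"tx": -0.05, "ty": 0.15, "tz": 0.6, "rx": 0, "ry": 0, "rz": 0, "hand": 0},
  {"tx": -0.05, "ty": 0.2, "tz": 0.8, "rx": 0, "ry": 0, "rz": 0, "hand": 0},
  {"tx": -0.05, "ty": 0.25, "tz": 1.0, "rx": 0, "ry": 0, "rz": 0, "hand": 0},
  {"tx": -0.05, "ty": 0.3, "tz": 1.2, "rx": 0, "ry": 0, "rz": 0, "hand": 0},
  {"tx": -0.05, "ty": 0.35, "tz": 1.4, "rx": 0, "ry": 0, "rz": 0, "hand": 0},
  {"tx": -0.05, "ty": 0.4, "tz": 1.55, "rx": 0, "ry": 0, "rz": 0, "hand": 0},
  {"tx": -0.05, "ty": 0.4, "tz": 1.65, "rx": 0, "ry": 0, "rz": 0, "hand": 0},
  {"tx": -0.05, "ty": 0.4, "tz": 1.7, "rx": 0, "ry": 0, "rz": 0, "hand": 0},
  {"tx": -0.05, "ty": 0.4, "tz": 1.75, "rx": 0, "ry": 0, "rz": 0, "hand": 0},
  {"tx": -0.05, "ty": 0.4, "tz": 1.75, "rx": 0, "ry": 0, "rz": 0, "hand": 0},
])

```text
time: 8.8
ee_pos: [0.5862, 0.0116, 0.0633]
tcp_rot: [3.142, -0.0, 2.93]
contact_force: [0.2, 1.3, 2.3]
opening: -0.0002
grasp_force: 1.3
```

```bash
python3 st.py
```

```text
8.8 [0.58616516 0.01164524 0.06327017] F fix -0.07290038007493191 1.2891838497769812 2.328830588971618 fix -1.6850145831054375e-05 0.09414343697334576
```

drive_tool([
  {"tx": 0, "ty": 0, "tz": 0.05, "rx": 0, "ry": 0, "rz": 0, "hand": 0},
  {"tx": 0, "ty": 0, "tz": 0.1, "rx": 0, "ry": 0, "rz": 0, "hand": 0},
  {"tx": 0, "ty": 0, "tz": 0.15, "rx": 0, "ry": 0, "rz": 0, "hand": 0},
  {"tx": 0, "ty": 0, "tz": 0.15, "rx": 0, "ry": 0, "rz": 0, "hand": 0},
  {"tx": 0, "ty": 0, "tz": 0.15, "rx": 0, "ry": 0, "rz": 0, "hand": 0},
])

```text
time: 9.43
ee_pos: [0.5866, 0.0118, 0.0607]
tcp_rot: [3.141, 0.001, 2.93]
contact_force: [-5.7, 4.5, 18.3]
opening: -0.0001
grasp_force: 9.4
```

```bash
python3 st.py
```

```text
9.425 [0.58660016 0.01181126 0.06074089] F fix -6.548710674501153 3.182497400878413 18.31909942594931 fix 0.00037356027669114417 0.09439715578540403
```

18 N, so the lever is at its end. There's also a small side force, so I lift clear and check the strap angle from above.

drive_tool([
  {"tx": 0, "ty": 0, "tz": -1, "rx": 0, "ry": 0, "rz": 0, "hand": 0},
  {"tx": 0, "ty": 0, "tz": -3, "rx": 0, "ry": 0, "rz": 0, "hand": 0},
  {"tx": 1, "ty": 2, "tz": -4, "rx": 0, "ry": 0, "rz": 0, "hand": 0},
  {"tx": 1, "ty": 4, "tz": -4, "rx": 0, "ry": 0, "rz": 0, "hand": 0},
  {"tx": 1, "ty": 6, "tz": -4, "rx": 0, "ry": 0, "rz": 0, "hand": 0},
  {"tx": 1, "ty": 8, "tz": -4, "rx": 0, "ry": 0, "rz": 0, "hand": 0},
  {"tx": 1, "ty": 8, "tz": -4, "rx": 0, "ry": 0, "rz": 0, "hand": 0},
  {"tx": 1, "ty": 8, "tz": -4, "rx": 0, "ry": 0, "rz": 0, "hand": 0},
])

```text
time: 10.42
ee_pos: [0.607, 0.2523, 0.178]
tcp_rot: [-3.14, -0.001, 2.93]
contact_force: [-0.5, 0.8, 0.4]
opening: -0.0001
grasp_force: 0.0
```

Run:
```python
from st import *
a=snap('top','t5');b=snap('scene','sc5')
A=cv2.resize(a['pixels'][150:265,205:385],None,fx=4.4,fy=4.4,interpolation=2)[:,:,::-1]
B=cv2.resize(b['pixels'][160:310,190:350],None,fx=4,fy=4,interpolation=2)[:,:,::-1]
cv2.imwrite('pics/c5a.png',A);cv2.imwrite('pics/c5b.png',B)
```

```text
10.425 [0.6070276  0.25225403 0.17796704] F fix -0.6934008263184495 0.7159013879436811 0.35437986132258786 fix -0.0301774204878403 0.33376432947628526
```

View pics/c5a.png

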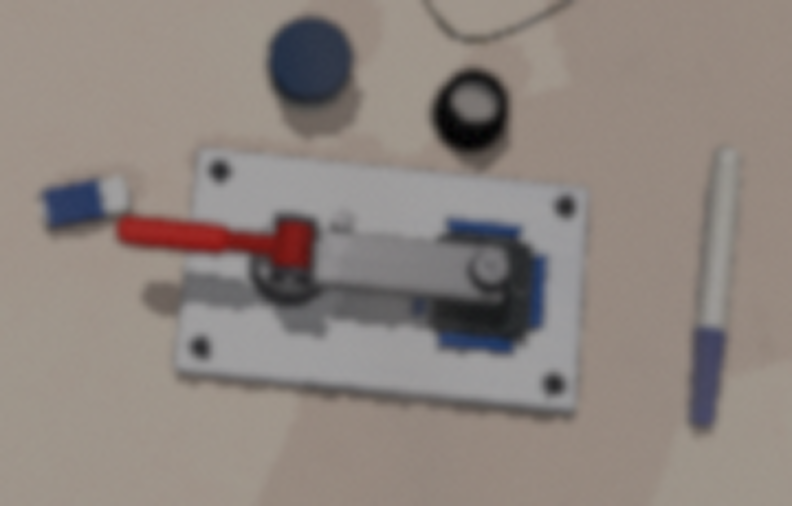

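View pics/c5b.png

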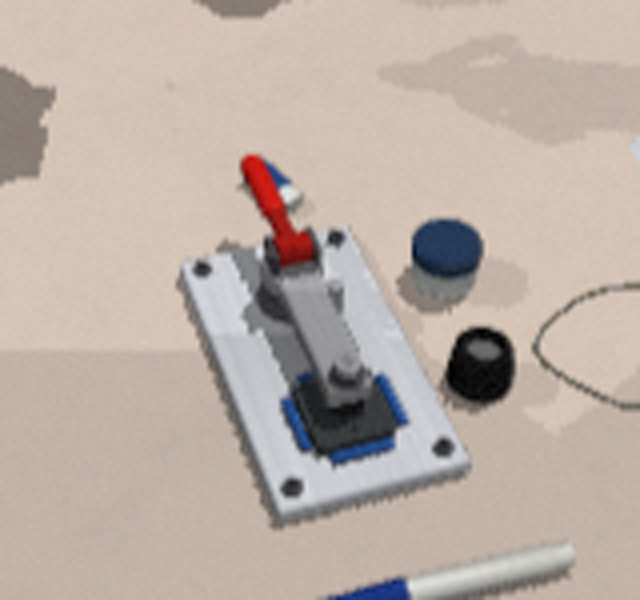

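The lever tip is at top-crop (118,229) and scene-crop (250,158), and the bolt at top-crop (490,267). The bystanders look unmoved. I check the strap angle and the lever height numerically.

Run:
```python
from st import *
a=dict(np.load('pics/t5.npz'));b=dict(np.load('pics/sc5.npz'))
X=lambda p,z:ray(a,205+p[0]/4.4,150+p[1]/4.4,z)
F=lambda w:np.array([(w[:2]-c)@ex,(w[:2]-c)@ey])
for n,p,z in[('bolt',(490,267),.057),('tip',(119,230),.054)]:
  f=F(X(p,z))-[0,.045];print(n,np.round(f,4),np.hypot(*f),'strap',1.5708-.0708+ (np.arctan2(f[0],-f[1]) if n=='bolt' else np.arctan2(-f[0],f[1])))
for lv in(0.7,.8,.9,1.):
  al=1-lv;r=.0815
  w=c+(.045+r*np.cos(al))*ey;W=[*w,.054+r*np.sin(al)]
  pb=(proj(b,W)-[190,160])*4;pa=(proj(a,W)-[205,150])*4.4;print(lv,'scene',pb.round(),'top',pa.round())
```

```text
10.525 [0.60735542 0.25125    0.17870177] F fix 1.1602777147326133 0.7281702949606068 0.5399606108439303 fix -0.029645951232386496 0.3328515956797029
bolt [ 0.0002 -0.0888] 0.08881549629481619 strap 1.5023336718369298
tip [0.0021 0.08  ] 0.08006502483999592 strap 1.47339566739537
0.7 scene [247. 134.] top [121. 223.]
0.8 scene [246. 142.] top [117. 226.]
0.9 scene [245. 151.] top [115. 230.]
1.0 scene [245. 160.] top [115. 234.]
```

The strap reads about 1.50. The lever tip matches the fully-down position, the finger bottomed out at z 0.0607 against 18 N, and the robot is clear. Handing in.

```bash
python3 -c "
from plant import arm
print(arm.job_done())"
```

```text
the job is handed in; nothing more can be done
None
```

I handed the job in at about 10.5 s: the strap is against its stop pin (about 1.50 rad), the lever is fully down and the robot is clear. The workpiece and bystanders look undisturbed; the foot's force on the piece was not measured, and hand-in gave no verdict.

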